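# Press the tea caddy and tea box into the gift case insert

### The job

Finish packing the glass-tea gift set: press the small round metal tea caddy down into the round cutout of the case's insert, and the oblong wooden tea box into the oblong cutout, until each sits fully home on the cutout's floor, upright. The sprung lips in the cutouts resist, so both have to be pushed in; the larger caddy and the square wooden box do not belong in this case.

Things in the scene. Friction and masses are not known exactly. Their poses are not given: they have to be found in the camera images.
- caddy_center (a point): Small plain aluminium tea caddy, an upright cylinder 54 mm across, 78 mm high, flat top, 0.13 to 0.25 kg, loose on the table. This point is its centre, 39 mm above its foot; z up its axis. Fingers do not fit into the cutout beside it: grip it more than 28 mm above its foot, or press on its top. Bystander: a like caddy 74 mm across, 100 mm high.
- teabox_center (a point): Oblong wooden tea box, 84 mm long (x), 38 wide (y), 56 high (z), flat top, 0.08 to 0.17 kg, loose on the table, either end either way. This point is its centre, 28 mm above its foot. Grip it across the width, more than 28 mm above its foot, or press on its top. Bystander: a square wooden box, 64 x 64 x 44 mm.
- round_cutout (a point): Floor centre of the round cutout, 72 mm wide, 28 mm deep, in the grey insert of a fixed black case 225 (x) by 290 mm (y); axes along its sides, z up. Insert top: 40 mm above the table, 28 above this point. 4 sprung black lips slope 12 mm in from the wall and centre the caddy; pushing past them takes about 5 to 20 N. A packed glass cup stands 34 mm over the insert at (102, 70) mm from here.
- oblong_cutout (a point): Floor centre of the oblong cutout in the same insert, 104 mm long (x), 56 wide (y), 28 deep, 140 mm to +y of the round one, same axes. Two sprung black lips on each long side slope 12 mm in from the wall; same push. The box goes in with its length along this x, either way round, and then stands 28 mm above the insert (the caddy 50 mm).
Things that resemble listed ones, but are neither listed nor needed, are in the scene too. What is shaped like the part that bears teabox_center but green is not meant.

How it is judged:
At the end, for the whole second after the job is handed in: Small caddy in the round cutout, centred within 10 mm; tea box in the oblong cutout, centred within 12 mm and lengthwise within 11 degrees; each upright within 10 degrees with its foot within 5 mm of the floor (horizontal distance between caddy_center and round_cutout below 0.01 m and z of caddy_center in the frame of round_cutout below 0.044 m and angle between each of caddy_center, teabox_center's own z axis and vertical below 0.17 rad and horizontal distance between teabox_center and oblong_cutout below 0.012 m and z of teabox_center in the frame of oblong_cutout below 0.033 m and angle between the x axis of teabox_center and the x axis of oblong_cutout, either way round below 0.2 rad); the robot touches nothing.
It also fails if it takes over 64 s, if anything falls off the work surface, if the arm or the gripper's body presses on something with over 40 N, if the wrist force passes 120 N, or if a joint passes its speed limit or range.

### The arm

A 6-joint arm with a two-finger parallel gripper is mounted at the origin on the work surface. World frame = base frame: x ahead of the robot, y to its left, z up, the work surface at z = 0. Lengths are in m, angles in rad, forces in N, time in s.
With the tool pointing down it reaches from about 0.35 to 0.775 m from the base axis. Payload 5.5 kg.
Tool frame: the origin (TCP) lies midway between the tips of the shut fingers; the grasp point (between the pads) lies behind it (env.grip_point_offset is the z of the grasp point in the tool frame, in m); z points along the fingers, y is the direction in which the jaws open and shut (so a half turn about z gives the same grasp; the last joint's range is limited). The gripper opens to 85 mm and grips with 20 to 120 N. Pads are 22 mm wide; open, the fingers measure 114 mm over their backs; the gripper's body (76 mm by 85 mm) begins 54 mm behind the grasp point. The pads swing forward as they close: fully open they stand 13 mm farther back than shut.
Start: joints at [-1.261, 0.313, 0.046, 1.304, 0, 1.431], TCP at [0.25, -0.518, 0.231] pointing down, gripper open.
Joint ranges: [-2.76, 2.76], [-0.86, 1.69], [-1.03, 1.26], [-2.2, 2.34], [-1.47, 1.5], [-3.14, 3.14]. Speed limits (rad/s): [2.57, 2.57, 3.14, 3.14, 3.14, 3.14].

### API

Orientations are given as a unit quaternion [w, x, y, z].
In Python, from workcell import env, viewer gives the robot as it stands. The module is installed in compiled form; this text tells all that it offers.
- The arm moves only by the shell command python3 -m inch 'ROWS' [OPENING] [FORCE]. ROWS is JSON, a list of rows, each a list of 2 entries, a list of its own where there are three numbers: the shift along the tool's x, y, z in m, then the turn about the tool's z in degrees. In form: [[[tx, ty, tz], spin], ...]. A call has 1 to 5 rows; each row is the pose to reach, as a shift and turn from the pose measured when the call began, along the tool's axes at that moment; what a row does not reach only later rows make up. A row lasts 1/12 s, in which the tool goes at most 41.7 mm and 7.16 degrees, less where a joint would pass 70% of its speed; a pose out of reach is approached as far as the arm can. A call with a gripper value outside its range is refused whole. OPENING is the closure, from 0 (fully open) to 1 (shut), set as the call begins (- or left out, the last holds). The fingers move at their own pace and stop on an object; FORCE is the grip in N (left out, the last holds). Time passes only in rows, so rows that repeat a pose let the fingers close. It gives the time, the measured TCP pose, the force and the opening at its end, in the units of the state.
- env.get_state(): the state, without advancing time (a new reading comes with each control period).
- viewer.read_camera(name): name is "scene" or "top"; returns a dict with "image" (420x560x3 uint8, red, green, blue), "depth" (420x560 float32, m along the optical axis (not along the pixel's ray), 0 where there is no reading), "vertical_fov" (degrees; the focal length in pixels is half the picture's height over the tangent of half this angle, whatever the lens; pixels are square), "cx", "cy" (the principal point, pixels), "R" (3x3) and "t" (3): a world point X has camera coordinates R X + t. Camera axes: x right, y down, z forward; pixel columns grow to the right and rows downward; lengths in m; the calibration is good to about 2 mm. A picture is of the moment at which its call begins.
- env.hand_in(): hands the job in, once; it reports no verdict.
The state is a dict: "clock": time; "joint_pos": joint angles; "qvel": joint speeds; "tau": joint torques, N m; "tcp_pos": TCP position; "orientation": TCP orientation; "wrist_force": force on the tool from outside, world axes, zero at the start; "ft_torque": the same for the moment, N m; "finger_gap": finger opening in m.
Only numpy, scipy, OpenCV 4.12 (cv2) and the standard library are available. Lean on these libraries where they do the work, as an engineer would, in place of code of your own. Each camera call takes 0.05 s, during which the arm holds its last target. There are 200 camera calls.

## Working session

There is one attempt and no reset: what is moved stays moved. The work goes in short steps, Python scripts to look and compute and a shell command to move; the robot and the scene stay as the last step left them, time stands still between calls to the robot, and variables do not carry over. Pictures are saved under pics/ and viewed, on a budget of 10 in all, crops included, one or two more only if the job needs it, and the job is handed in when it is done.

```bash
mkdir -p pics; cat > h.py <<'E'
import numpy as np, cv2
from workcell import env, viewer
def cam(n):
    c=viewer.read_camera(n); h=c["image"].shape[0]
    c["f"]=h/2/np.tan(np.radians(c["vertical_fov"])/2); return c
def save(c,p): cv2.imwrite(p,cv2.cvtColor(c["image"],cv2.COLOR_RGB2BGR))
def cloud(c):
    d=c["depth"]; v,u=np.mgrid[:d.shape[0],:d.shape[1]]
    P=np.stack([(u-c["cx"])/c["f"]*d,(v-c["cy"])/c["f"]*d,d],-1)
    return (P-c["t"])@c["R"]
def ray(c,u,v,z):
    o=-c["R"].T@c["t"]; r=c["R"].T@np.array([(u-c["cx"])/c["f"],(v-c["cy"])/c["f"],1]); return o+r*(z-o[2])/r[2]
E
python3 - <<'E'
from h import *
for n in("top","scene"):
    c=cam(n); save(c,f"pics/{n}0.png"); np.savez(f"{n}0.npz",**c); print(n,c["f"],c["R"],-c["R"].T@c["t"])
s=env.get_state(); print(s,env.grip_point_offset)
E
```

```text
top 509.42384423022463 [[ 0.00276616 -0.99999484  0.001633  ]
 [-0.99751002 -0.00287435 -0.07046627]
 [ 0.0704706  -0.00143401 -0.99751283]] [0.37950299 0.11784039 1.21183232]
scene 417.8794133802796 [[-0.90032243  0.43451319  0.02485559]
 [ 0.24525387  0.55369381 -0.79578496]
 [-0.35954145 -0.71036712 -0.605069  ]] [0.83675031 0.82179775 0.68580876]
{'clock': 0.1, 'joint_pos': array([-1.26060174e+00,  3.13966441e-01,  4.51150257e-02,  1.30360259e+00,
       -1.38634547e-05,  1.43121653e+00]), 'qvel': array([ 0.00042902, -0.00194583,  0.00305685, -0.00010889,  0.00087155,
       -0.0003654 ]), 'tau': array([ 1.58951771e-03, -4.81725419e+01,  2.99243367e+01,  1.27291074e-02,
       -1.90056094e-04, -8.93025387e-08]), 'tcp_pos': array([ 0.24984893, -0.51738571,  0.23048381]), 'orientation': array([-8.25236941e-04,  9.74818934e-01,  2.22996322e-01, -7.75271081e-05]), 'wrist_force': array([ 0.23851124,  0.39066027, -0.74987909]), 'ft_torque': array([-0.01299262,  0.00739895, -0.02170087]), 'finger_gap': 0.08521749058920415} -0.0187
```

View pics/top0.png

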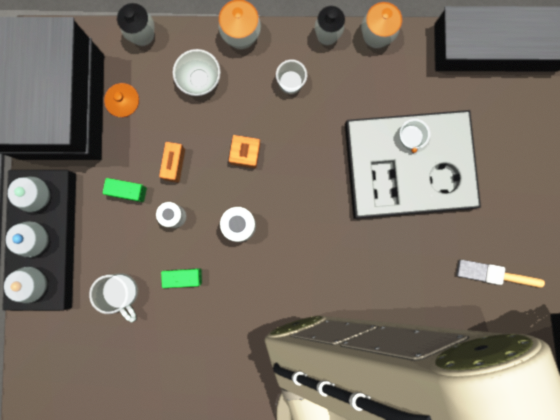

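View pics/scene0.png

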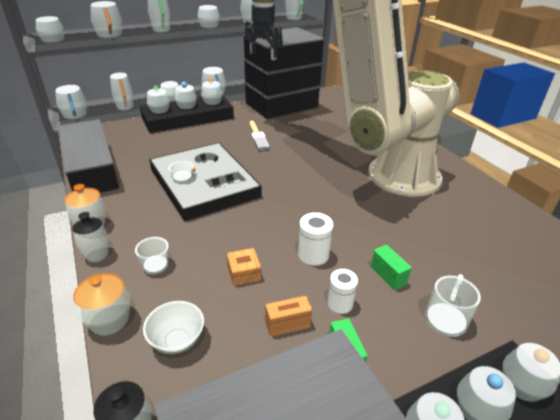

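Top view: the wanted items are the orange oblong box at (171,161) and the small caddy at (170,215). Look-alikes are the square box (244,151), the large caddy (238,225) and the green boxes (123,190) and (181,278). In the case, the oblong cutout is at (384,184), the round one at (444,178) and the cup at (413,134).

```bash
python3 - <<'E'
from h import *
c=dict(np.load("top0.npz")); W=cloud(c); im=c["image"]
cv2.imwrite("pics/crop1.png",cv2.resize(cv2.cvtColor(im[90:260,90:490],cv2.COLOR_RGB2BGR),(800,340),interpolation=cv2.INTER_CUBIC))
def win(u0,u1,v0,v1):
    m=np.zeros(im.shape[:2],bool); m[v0:v1,u0:u1]=1; return m
def top(m,zl,zh,name):
    m=m&(W[...,2]>zl)&(W[...,2]<zh)
    P=W[m]; r=cv2.minAreaRect(P[:,:2].astype(np.float32)*1000); print(name,m.sum(),P.mean(0).round(4),P[:,2].min().round(4),P[:,2].max().round(4),r)
top(win(150,195,195,235),.07,.085,"caddy")
top(win(155,190,138,188),.05,.062,"box")
top(win(335,490,100,225),.033,.048,"insert")
g=win(335,490,100,225)
# dark cutouts: rim at insert height
Z=W[...,2]
for n,w in(("obl",win(366,403,155,212)),("rnd",win(422,466,156,200))):
    m=(w&(Z<.034)); P=W[m]
    q,k=cv2.connectedComponents(m.astype(np.uint8)); 
    b=max(range(1,q),key=lambda i:(k==i).sum()); ys,xs=np.where(k==b)
    print(n,len(xs),xs.min(),xs.max(),ys.min(),ys.max(),W[k==b].mean(0).round(4),cv2.minAreaRect(W[k==b][:,:2].astype(np.float32)*1000))
E
```

```text
caddy 460 [0.4564 0.354  0.0798] 0.0701 0.0849 ((457.20562744140625, 354.35614013671875), (51.76414108276367, 53.38483428955078), 0.458372563123703)
box 584 [0.5801 0.3563 0.0576] 0.0502 0.062 ((580.9415283203125, 356.9609375), (38.95536804199219, 83.64118194580078), 80.58080291748047)
insert 10163 [ 0.581  -0.2046  0.0416] 0.033 0.048 ((579.486083984375, -203.80990600585938), (231.04446411132812, 292.2056884765625), 4.901005744934082)
obl 965 371 397 160 205 [ 0.5359 -0.1416  0.0162] ((534.7288208007812, -140.087890625), (103.44441223144531, 52.67451858520508), 5.139300346374512)
rnd 665 430 459 164 192 [ 0.548  -0.2837  0.0167] ((547.2965698242188, -281.81414794921875), (66.3957748413086, 65.35746765136719), 58.14030075073242)
```

View pics/crop1.png

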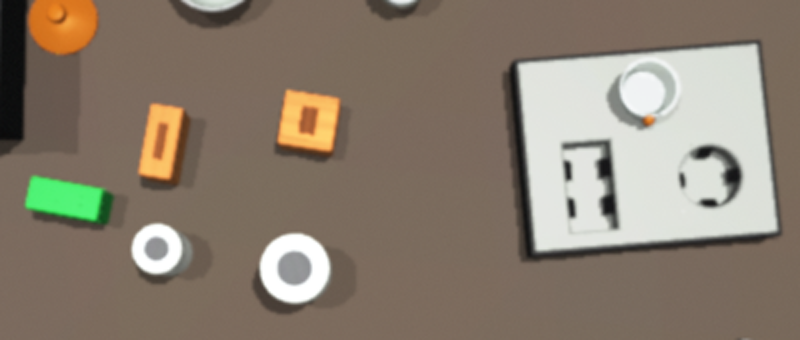

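```bash
python3 - <<'E'
from h import *
c=dict(np.load("top0.npz")); W=cloud(c); Z=W[...,2]; im=c["image"]
for n,(u0,u1,v0,v1) in dict(obl=(366,403,155,212),rnd=(422,466,156,200)).items():
    m=np.zeros(Z.shape,np.uint8); m[v0:v1,u0:u1]=(Z[v0:v1,u0:u1]<.0375)|(im[v0:v1,u0:u1].max(-1)<90)
    q,k,st,ce=cv2.connectedComponentsWithStats(m); b=1+np.argmax(st[1:,4]); ys,xs=np.where(k==b)
    P=np.array([ray(c,u,v,.04)[:2] for u,v in zip(xs,ys)],np.float32)*1000
    print(n,len(P),P.mean(0),cv2.minAreaRect(P),cv2.minEnclosingCircle(P))
# lid disc centres at known height
m=np.zeros(Z.shape,bool); m[195:235,150:195]=(Z[195:235,150:195]>.06)
ys,xs=np.where(m); P=np.array([ray(c,u,v,.078)[:2] for u,v in zip(xs,ys)],np.float32)*1000; print(cv2.minEnclosingCircle(P),P.mean(0))
m=np.zeros(Z.shape,bool); m[138:188,155:190]=(Z[138:188,155:190]>.05)
ys,xs=np.where(m); P=np.array([ray(c,u,v,.056)[:2] for u,v in zip(xs,ys)],np.float32)*1000; print(cv2.minAreaRect(P),P.mean(0))
s=dict(np.load("scene0.npz")); W=cloud(s); Z=W[...,2]; hsv=cv2.cvtColor(s["image"],cv2.COLOR_RGB2HSV)
m=np.zeros(Z.shape,bool); m[290:340,260:318]=(Z[290:340,260:318]>.05); P=W[m]; print("scene box",P.mean(0),cv2.minAreaRect(P[:,:2].astype(np.float32)*1000))
m=np.zeros(Z.shape,bool); m[262:315,322:362]=(Z[262:315,322:362]>.072); P=W[m]; print("scene caddy",P.mean(0),cv2.minEnclosingCircle(P[:,:2].astype(np.float32)*1000))
m=np.zeros(Z.shape,bool); m[140:215,145:265]=abs(Z[140:215,145:265]-.04)<.006; P=W[m]; print("scene insert",P.mean(0),cv2.minAreaRect(P[:,:2].astype(np.float32)*1000))
E
python3 -m inch '[[[0.0,0,0],-7],[[0,0,0],-14],[[0,0,0],-21],[[0,0,0],-28],[[0,0,0],-35]]' 0 60
```

```text
obl 1057 [ 532.86884 -137.83174] ((534.3090209960938, -138.15159606933594), (108.28536987304688, 59.407127380371094), 2.8375349044799805) ((533.3350219726562, -136.7689666748047), 56.76804733276367)
rnd 731 [ 545.1158  -277.11908] ((545.282958984375, -276.6298522949219), (70.83914184570312, 70.0171127319336), 48.893035888671875) ((545.3027954101562, -278.18499755859375), 37.51792907714844)
((461.6874084472656, 347.6248779296875), 52.305938720703125) [456.0167 353.1874]
((571.5487670898438, 349.21588134765625), (68.82640838623047, 99.02546691894531), 72.07292175292969) [580.5177 356.6396]
scene box [0.58920523 0.37125676 0.07148738] ((683.28759765625, 585.916015625), (555.8343505859375, 88.38709259033203), 65.9876480102539)
scene caddy [0.46701138 0.36756805 0.09156911] ((639.8616943359375, 576.573486328125), 314.4838562011719)
scene insert [ 0.58271923 -0.18382231  0.04063443] ((578.4654541015625, -204.94000244140625), (231.76185607910156, 299.4496765136719), 4.756292343139648)
clock: 0.52
tcp_pos: [0.2497, -0.517, 0.2299]
orientation: [-0.001, 0.861, 0.508, 0.0]
wrist_force: [0.1, -0.4, 0.3]
finger_gap: 0.0853
```

```bash
cat > to.py <<'E'
import sys; from h import *
from scipy.spatial.transform import Rotation as R
x,y,z,yaw=map(float,sys.argv[1:5]); s=env.get_state(); q=s["orientation"]; r=R.from_quat(q[[1,2,3,0]]).as_matrix()
ph=np.degrees(np.arctan2(r[1,0],r[0,0])); d=r.T@(np.array([x,y,z])-s["tcp_pos"]); sp=-(yaw-ph); sp=(sp+180)%360-180
print("shift",d.round(4),"spin",round(sp,1),"yaw",ph.round(1),"tilt",(r[:,2]).round(3),"tcp",s["tcp_pos"].round(4),"gap",round(s["finger_gap"],4),"F",s["wrist_force"].round(1),"t",s["clock"])
E
python3 to.py .5805 .3567 .23 170.6
```

```text
shift [ 0.9248 -0.1324  0.002 ] spin -109.5 yaw 61.1 tilt [-0.001  0.003 -1.   ] tcp [ 0.2497 -0.517   0.2299] gap 0.0853 F [ 0.1 -0.4  0.3] t 0.5167
```

```bash
python3 -m inch '[[[0.04,-0.006,0],-7],[[0.08,-0.012,0],-14],[[0.12,-0.017,0],-21],[[0.16,-0.023,0],-28],[[0.2,-0.029,0],-35]]' >/dev/null; python3 to.py .5805 .3567 .23 170.6
```

```text
shift [0.6494 0.3342 0.002 ] spin -74.2 yaw 96.4 tilt [-0.001  0.004 -1.   ] tcp [ 0.3209 -0.326   0.2298] gap 0.0856 F [0.8 0.2 0.3] t 0.9333
```

```bash
python3 -m inch '[[[0.036,0.019,0],-7],[[0.071,0.037,0],-14],[[0.107,0.055,0],-21],[[0.142,0.073,0],-28],[[0.178,0.092,0],-35]]' >/dev/null; python3 to.py .5805 .3567 .23 170.6
```

```text
shift [0.2431 0.4689 0.0018] spin -38.9 yaw 131.7 tilt [-0.001  0.004 -1.   ] tcp [ 0.3924 -0.1369  0.2303] gap 0.0852 F [ 1.7 -0.5 -0.4] t 1.35
```

```bash
python3 -m inch '[[[0.022,0.033,0],-7],[[0.044,0.066,0],-14],[[0.066,0.1,0],-21],[[0.088,0.133,0],-28],[[0.11,0.166,0],-35]]' >/dev/null; python3 to.py .5805 .3567 .23 170.6
```

```text
shift [-0.0673  0.3221  0.0017] spin -3.5 yaw 167.1 tilt [-0.001  0.004 -1.   ] tcp [0.4429 0.0578 0.2308] gap 0.0854 F [ 1.2 -0.8 -0.2] t 1.7667
```

```bash
python3 -m inch '[[[-0.008,0.04,0],-3.5],[[-0.017,0.08,0],-3.5],[[-0.025,0.12,0],-3.5],[[-0.033,0.16,0],-3.5],[[-0.042,0.2,0],-3.5]]' >/dev/null; python3 to.py .5805 .3567 .15 170.6
```

```text
shift [-0.0335  0.1179  0.0811] spin 0.0 yaw 170.6 tilt [-0.002  0.003 -1.   ] tcp [0.5284 0.2455 0.2309] gap 0.0853 F [ 1.3 -0.6 -0.5] t 2.1833
```

```bash
python3 -m inch '[[[-0.011,0.039,0.01],0],[[-0.022,0.078,0.035],0],[[-0.0335,0.118,0.06],0],[[-0.0335,0.118,0.08],0],[[-0.0335,0.118,0.08],0]]' >/dev/null; python3 to.py .5805 .3567 .036 170.6; python3 - <<'E'
from h import *
o=[]
for n in("scene","top"):
    c=cam(n); X=c["R"]@[.58,.357,.07]+c["t"]; u,v=(int(X[0]/X[2]*c["f"]+c["cx"]),int(X[1]/X[2]*c["f"]+c["cy"]))
    u=max(60,u);v=max(60,v);o.append(cv2.resize(c["image"][v-60:v+60,u-60:u+60],(400,400)))
cv2.imwrite("pics/g1.png",cv2.cvtColor(np.hstack(o),cv2.COLOR_RGB2BGR))
E
```

```text
shift [-0.0037 -0.0012  0.1072] spin 0.2 yaw 170.8 tilt [-0.011 -0.    -1.   ] tcp [0.5782 0.3585 0.1433] gap 0.0855 F [-0.3 -1.4 -0.9] t 2.6
```

View pics/g1.png

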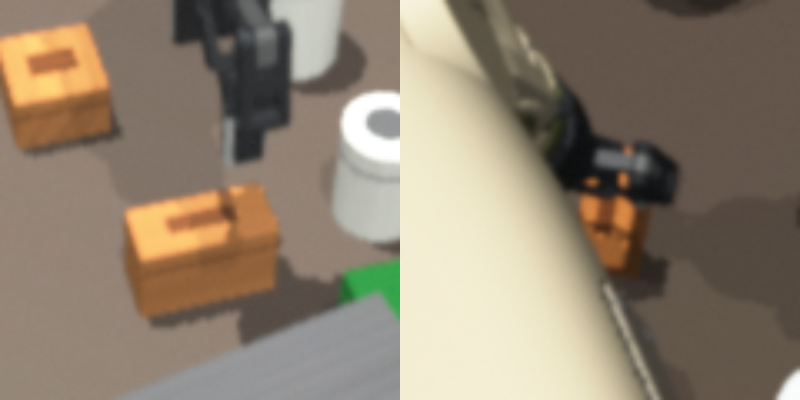

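Oblong orange box is directly below the gripper (left crop ~(200,250)), jaws across its width. Descend and grip.

```bash
python3 -m inch '[[[-0.002,-0.001,0.03],0],[[-0.0025,-0.001,0.06],0],[[-0.003,-0.001,0.09],0],[[-0.003,-0.001,0.112],0],[[-0.003,-0.001,0.112],0]]' >/dev/null; python3 to.py .5805 .3567 .031 170.6; python3 -m inch '[[[0,0,0],0],[[0,0,0],0],[[0,0,0],0],[[0,0,0],0],[[0,0,0],0]]' 1 70; python3 to.py .5805 .3567 .031 170.6;python3 -m inch '[[[0,0,0],0],[[0,0,0],0],[[0,0,0],0],[[0,0,0],0],[[0,0,0],0]]' 1 70
```

```text
shift [-0.0013  0.0045  0.0027] spin -0.0 yaw 170.6 tilt [-0.013 -0.002 -1.   ] tcp [0.5785 0.3524 0.0338] gap 0.0853 F [-0.8 -1.  -1.4] t 3.1167
clock: 3.53
tcp_pos: [0.5805, 0.3532, 0.0369]
orientation: [-0.004, 0.082, 0.997, -0.0]
wrist_force: [-0.0, -0.5, 6.5]
finger_gap: 0.0362
shift [0.0005 0.0034 0.0059] spin -0.0 yaw 170.6 tilt [-0.008 -0.    -1.   ] tcp [0.5805 0.3532 0.0369] gap 0.0362 F [-0.  -0.5  6.5] t 3.5333
clock: 3.95
tcp_pos: [0.5804, 0.3532, 0.0369]
orientation: [-0.004, 0.082, 0.997, -0.0]
wrist_force: [-0.2, -0.1, 0.7]
finger_gap: 0.0365
```

```bash
python3 -m inch '[[[0,0,-0.03],0],[[0,0,-0.07],0],[[0,0,-0.11],0],[[0,0,-0.145],0],[[0,0,-0.145],0]]' - 100; python3 to.py .534 -.138 .18 184.8
```

```text
clock: 4.37
tcp_pos: [0.5849, 0.3549, 0.1907]
orientation: [0.002, 0.082, 0.997, 0.003]
wrist_force: [0.3, 0.7, -0.3]
finger_gap: 0.0361
shift [-0.0303 -0.4947  0.008 ] spin -14.2 yaw 170.6 tilt [ 0.004  0.005 -1.   ] tcp [0.5849 0.3549 0.1907] gap 0.0361 F [ 0.3  0.7 -0.3] t 4.3667
```

```bash
python3 -m inch '[[[-0.002,-0.03,0],-3],[[-0.004,-0.07,0],-6],[[-0.007,-0.11,0],-9],[[-0.01,-0.15,0],-12],[[-0.012,-0.19,0],-14.2]]' >/dev/null; python3 to.py .534 -.138 .18 184.8
```

```text
shift [ 0.0571 -0.2982  0.0074] spin 0.2 yaw -175.0 tilt [ 0.003  0.005 -1.   ] tcp [0.565 0.164 0.189] gap 0.0358 F [ 0.5 -0.2 -1.6] t 4.7833
```

```bash
python3 -m inch '[[[0.01,-0.04,0],0],[[0.02,-0.08,0],0],[[0.028,-0.12,0],0],[[0.035,-0.16,0],0],[[0.04,-0.2,0],0]]' >/dev/null; python3 to.py .534 -.138 .18 184.8
```

```text
shift [ 0.0158 -0.0966  0.007 ] spin 0.2 yaw -175.0 tilt [ 0.002  0.005 -1.   ] tcp [ 0.5413 -0.0404  0.1875] gap 0.0358 F [ 0.4  0.3 -1.3] t 5.2
```

```bash
python3 -m inch '[[[0.006,-0.035,0],0],[[0.012,-0.07,0],0],[[0.016,-0.097,0.02],0],[[0.016,-0.097,0.05],0],[[0.016,-0.097,0.08],0]]' >/dev/null;python3 -m inch '[[[0,0,0],0],[[0,0,0],0],[[0,0,0],0]]' >/dev/null; python3 to.py .534 -.138 .11 184.8; python3 - <<'E'
from h import *
o=[]
for n in("scene","top"):
    c=cam(n); np.savez(n+"1.npz",**c); X=c["R"]@[.54,-.15,.07]+c["t"]; u,v=(int(X[0]/X[2]*c["f"]+c["cx"]),int(X[1]/X[2]*c["f"]+c["cy"]))
    print(n,u,v);o.append(cv2.resize(c["image"][v-70:v+70,u-70:u+70],(400,400),interpolation=cv2.INTER_CUBIC))
cv2.imwrite("pics/g2.png",cv2.cvtColor(np.hstack(o),cv2.COLOR_RGB2BGR))
E
```

```text
shift [ 0.0007  0.0027 -0.0024] spin -0.0 yaw -175.2 tilt [ 0.005  0.004 -1.   ] tcp [ 0.535  -0.1406  0.1076] gap 0.0359 F [ 0.2  0.2 -1.4] t 5.8667
scene 220 168
top 392 177
```

View pics/g2.png

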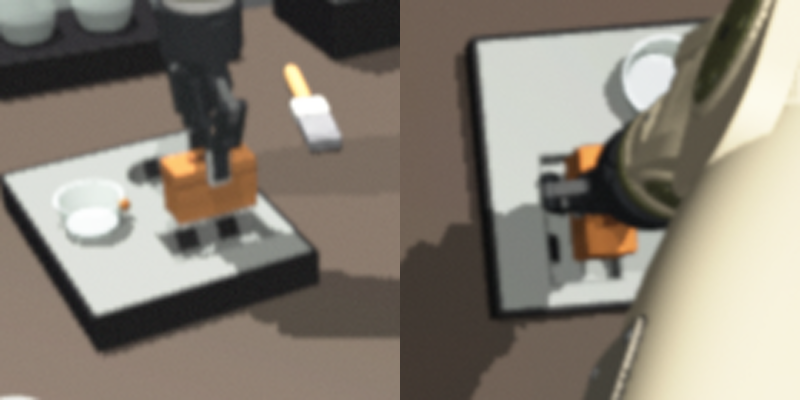

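The box (right crop ~(603,200)) hovers over the oblong cutout, aligned with its length. Measuring its lengthwise offset.

```bash
python3 - <<'E'
from h import *
c=dict(np.load("top1.npz")); W=cloud(c); h=cv2.cvtColor(c["image"],cv2.COLOR_RGB2HSV)
m=(h[...,0]>5)&(h[...,0]<22)&(h[...,1]>130); m[:,:340]=0;m[:,440:]=0;m[:140]=0;m[230:]=0
P=W[m]; print(m.sum(),P[:,2].min(),np.percentile(P[:,2],[5,50,95]))
t=P[P[:,2]>.11]; a=np.radians(4.8); d=(t[:,:2]-[.534,-.138]); X=d@[np.cos(a),np.sin(a)]; Y=d@[-np.sin(a),np.cos(a)]
print("x",np.percentile(X,[0,2,98,100]),"y",np.percentile(Y,[0,2,98,100]),cv2.minAreaRect(t[:,:2].astype(np.float32)*1000))
E
```

```text
377 0.043070919185377414 [0.09780939 0.12820508 0.2417776 ]
x [-0.04046694 -0.04000673  0.0391613   0.04155977] y [-0.01986315 -0.01690936  0.03401552  0.03840456] ((529.6939697265625, -127.18507385253906), (83.73504638671875, 44.859771728515625), 22.06239891052246)
```

```bash
python3 -m inch '[[[0.0005,0.0025,0.01],0],[[0.0005,0.0025,0.02],0],[[0.0005,0.0025,0.025],0],[[0.0005,0.0025,0.03],0],[[0.0005,0.0025,0.03],0]]' - 120 >/dev/null;  python3 to.py .534 -.138 .049 184.8; python3 -m inch '[[[0,0,0.005],0],[[0,0,0.01],0],[[0,0,0.015],0],[[0,0,0.02],0],[[0,0,0.02],0]]' >/dev/null;  python3 to.py .534 -.138 .049 184.8
```

```text
shift [ 0.0007 -0.0004  0.0282] spin 0.0 yaw -175.2 tilt [ 0.006  0.004 -1.   ] tcp [ 0.5345 -0.1376  0.0772] gap 0.0354 F [-0.4 -0.3 -0.7] t 6.3833
shift [0.0019 0.0007 0.0101] spin 0.0 yaw -175.2 tilt [ 0.009  0.001 -1.   ] tcp [ 0.5358 -0.1385  0.0591] gap 0.035 F [-2.4  0.5  9.9] t 6.8
```

```bash
python3 -m inch '[[[0,0,0.005],0],[[0,0,0.01],0],[[0,0,0.012],0],[[0,0,0.014],0],[[0,0,0.014],0]]' >/dev/null;  python3 to.py .534 -.138 .049 184.8; 
```

```text
shift [0.0043 0.0012 0.    ] spin 0.0 yaw -175.2 tilt [ 0.014  0.    -1.   ] tcp [ 0.5384 -0.1388  0.0491] gap 0.0352 F [-3.6  4.1 25.3] t 7.2167
```

```bash
python3 -m inch '[[[0.001,0,0.003],0],[[0.002,0,0.006],0],[[0.002,0,0.006],0]]' >/dev/null;  python3 to.py .534 -.138 .049 184.8; python3 -m inch '[[[0,0,0],0],[[0,0,0],0],[[0,0,0],0],[[0,0,0],0],[[0,0,0],0]]' 0 >/dev/null;  python3 to.py .534 -.138 .049 184.8; 
```

```text
shift [ 0.0044  0.0012 -0.0001] spin 0.1 yaw -175.1 tilt [ 0.021 -0.001 -1.   ] tcp [ 0.5385 -0.1388  0.049 ] gap 0.0355 F [-9.5  7.  40.4] t 7.4667
shift [ 0.0039  0.001  -0.001 ] spin 0.1 yaw -175.1 tilt [ 0.019  0.    -1.   ] tcp [ 0.538  -0.1387  0.048 ] gap 0.0854 F [-0.1  0.5  0.8] t 7.8833
```

```bash
python3 -m inch '[[[0,0,-0.03],0],[[0,0,-0.07],0],[[0,0,-0.11],0],[[0,0,-0.15],0],[[0,0.02,-0.16],0]]' >/dev/null;  python3 to.py .4565 .3535 .2 190;
```

```text
shift [0.0411 0.4806 0.0095] spin -5.3 yaw -175.3 tilt [ 0.028 -0.005 -1.   ] tcp [ 0.5364 -0.1221  0.2139] gap 0.0854 F [2.1 0.4 0.6] t 8.3
```

```bash
python3 -m inch '[[[0.003,0.04,0],-7],[[0.007,0.08,0],-14],[[0.01,0.12,0],-21],[[0.013,0.16,0],-28],[[0.017,0.2,0],-35]]' >/dev/null;  python3 to.py .4565 .3535 .2 220;
python3 - <<'E'
from h import *
o=[]
for n in("scene","top"):
    c=cam(n); np.savez(n+"2.npz",**c); X=c["R"]@[.54,-.15,.07]+c["t"]; u,v=(int(X[0]/X[2]*c["f"]+c["cx"]),int(X[1]/X[2]*c["f"]+c["cy"]))
    o.append(cv2.resize(c["image"][v-70:v+70,u-70:u+70],(400,400),interpolation=cv2.INTER_CUBIC))
    W=cloud(c); h=cv2.cvtColor(c["image"],cv2.COLOR_RGB2HSV)
    m=(h[...,0]>5)&(h[...,0]<24)&(h[...,1]>130); k=np.zeros_like(m); k[v-45:v+45,u-45:u+45]=1; P=W[m&k]; P=P[(P[:,2]>.06)&(P[:,2]<.08)]
    if len(P): print(n,len(P),P.mean(0),cv2.minAreaRect(P[:,:2].astype(np.float32)*1000))
cv2.imwrite("pics/g3.png",cv2.cvtColor(np.hstack(o),cv2.COLOR_RGB2BGR))
E
```

```text
shift [-0.142   0.2415  0.0089] spin -0.0 yaw -140.0 tilt [ 0.027 -0.005 -1.   ] tcp [0.5026 0.0773 0.2114] gap 0.0852 F [1.4 0.1 0.2] t 8.7167
scene 232 [ 0.54188338 -0.12745972  0.06772872] ((562.5634155273438, -139.30078125), (57.76443099975586, 128.86322021484375), 63.787757873535156)
top 646 [ 0.5383578  -0.13700125  0.06995283] ((559.7691040039062, -146.6624755859375), (68.8943099975586, 135.4103546142578), 65.81372833251953)
```

View pics/g3.png

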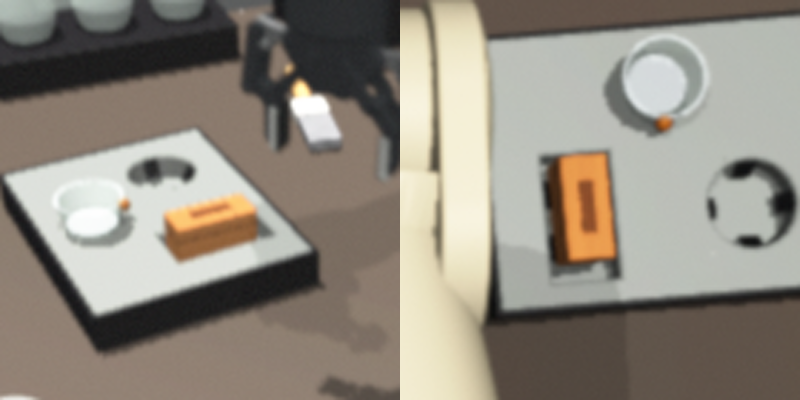

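Box sits in the oblong cutout with its top about 68 mm high, i.e. fully home; cup untouched. Checking its lengthwise centring while continuing to the caddy.

```bash
python3 - <<'E'
from h import *
a=np.radians(4.8); ex=np.array([np.cos(a),np.sin(a)]); ey=np.array([-np.sin(a),np.cos(a)])
c=dict(np.load("top2.npz")); W=cloud(c); h=cv2.cvtColor(c["image"],cv2.COLOR_RGB2HSV)
m=((h[...,0]>5)&(h[...,0]<24)&(h[...,1]>130)&(W[...,2]>.058)&(W[...,2]<.08)).astype(np.uint8); m[:,:380]=0; m[:,:375]=0
m=((h[...,0]>5)&(h[...,0]<24)&(h[...,1]>130)&(W[...,2]>.058)&(W[...,2]<.08)).astype(np.uint8); m[:,:360]=0; m[:,420:]=0; m[:145]=0;m[230:]=0
q,k,st,ce=cv2.connectedComponentsWithStats(m); b=1+np.argmax(st[1:,4]); P=W[k==b]; print(st[b],cv2.minAreaRect(P[:,:2].astype(np.float32)*1000))
d=P[:,:2]-[.534,-.138]; print("box x",np.percentile(d@ex,[1,99]),"y",np.percentile(d@ey,[1,99]))
# rim ends: non-insert pixels below plane (dark/floor), cast at z=.04, near both ends
for f in("top0.npz","top2.npz"):
    c=dict(np.load(f)); W=cloud(c)
    m=(W[...,2]<.0365); m[:,:362]=0;m[:,405:]=0;m[:145]=0;m[215:]=0
    ys,xs=np.where(m); P=np.array([ray(c,u,v,.04)[:2] for u,v in zip(xs,ys)])-[.534,-.138]; X=P@ex;Y=P@ey; s=(abs(Y)<.024)
    print(f,"rim x",np.percentile(X[s],[0,1,99,100]),"y",np.percentile(Y[abs(X)<.045],[1,99]))
E
python3 -m inch '[[[-0.02,0.034,0],0],[[-0.04,0.068,0],0],[[-0.06,0.102,0],0],[[-0.08,0.136,0],0],[[-0.1,0.17,0],0]]' >/dev/null;  python3 to.py .4565 .3535 .15 220;
```

```text
[376 161  21  38 645] ((537.3502807617188, -136.64797973632812), (82.55667114257812, 38.78745651245117), 4.998846054077148)
box x [-0.03743919  0.04340862] y [-0.01742644  0.02006846]
top0.npz rim x [-0.07614119 -0.05215182  0.05045849  0.07798199] y [-0.02650197  0.02831097]
top2.npz rim x [-0.07614119 -0.07504543  0.07202535  0.08463999] y [-0.02716809  0.02941103]
shift [-0.0404  0.0676  0.0587] spin 0.1 yaw -139.9 tilt [ 0.025 -0.003 -1.   ] tcp [0.4676 0.276  0.2092] gap 0.0853 F [ 1.4 -0.4 -0.6] t 9.2333
```

```bash
python3 -m inch '[[[-0.02,0.034,0.01],0],[[-0.04,0.067,0.03],0],[[-0.04,0.067,0.058],0],[[-0.04,0.067,0.058],0],[[-0.04,0.067,0.058],0]]' >/dev/null;  python3 to.py .4565 .3535 .036 220;
python3 - <<'E'
from h import *
o=[]
for n in("scene","top"):
    c=cam(n); X=c["R"]@[.4565,.3535,.09]+c["t"]; u,v=(int(X[0]/X[2]*c["f"]+c["cx"]),int(X[1]/X[2]*c["f"]+c["cy"]))
    o.append(cv2.resize(c["image"][v-60:v+60,u-60:u+60],(400,400),interpolation=cv2.INTER_CUBIC))
cv2.imwrite("pics/g4.png",cv2.cvtColor(np.hstack(o),cv2.COLOR_RGB2BGR))
E
```

```text
shift [-0.0011  0.0027  0.1124] spin 0.1 yaw -139.9 tilt [ 0.02  -0.007 -1.   ] tcp [0.4551 0.3515 0.1484] gap 0.0855 F [ 0.3 -0.3  0.2] t 9.65
```

View pics/g4.png

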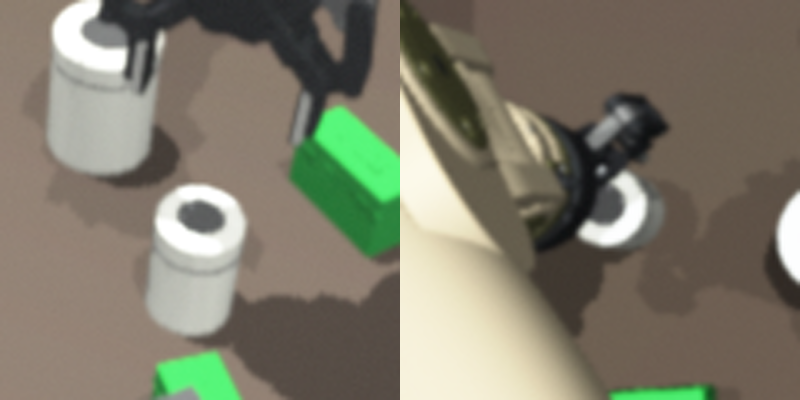

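Small caddy (left crop (200,260)) lies between the open fingers; green boxes clear. Descend and grip.

```bash
python3 -m inch '[[[-0.001,0.003,0.03],0],[[-0.001,0.003,0.06],0],[[-0.001,0.003,0.09],0],[[-0.001,0.003,0.112],0],[[-0.001,0.003,0.112],0]]' >/dev/null; python3 -m inch '[[[0,0,0],0],[[0,0,0],0],[[0,0,0],0]]' >/dev/null;  python3 to.py .4565 .3535 .036 220; 
```

```text
shift [0.0015 0.0034 0.0031] spin -0.2 yaw -140.2 tilt [ 0.024 -0.005 -1.   ] tcp [0.4597 0.3519 0.0392] gap 0.0856 F [ 0.2 -0.4 -0.8] t 10.4167
```

```bash
python3 -m inch '[[[-0.001,0.003,0.001],0],[[-0.001,0.003,0.001],0],[[-0.001,0.003,0.001],0],[[-0.001,0.003,0.001],0],[[-0.001,0.003,0.001],0]]' 1 70 >/dev/null; python3 -m inch '[[[0,0,0],0],[[0,0,0],0],[[0,0,0],0]]' - 110 >/dev/null;  python3 to.py .4565 .3535 .036 220; python3 -m inch '[[[0,0,-0.02],0],[[0,0,-0.06],0],[[0,0,-0.1],0],[[0,0,-0.14],0],[[0,0,-0.165],0]]'>/dev/null;  python3 to.py .545 -.2775 .2 200;
```

```text
shift [0.0042 0.0001 0.0043] spin -0.2 yaw -140.2 tilt [ 0.027 -0.002 -1.   ] tcp [0.4597 0.3561 0.0403] gap 0.0521 F [ 0.2 -0.4  2.1] t 11.0833
shift [ 0.3379 -0.5443  0.0122] spin 19.8 yaw -140.2 tilt [ 0.03  -0.001 -1.   ] tcp [0.4557 0.357  0.209 ] gap 0.0517 F [ 1.2  0.7 -2.2] t 11.5
```

```bash
for i in 1; do python3 -m inch '[[[0.018,-0.03,0],0],[[0.04,-0.064,0],0],[[0.061,-0.098,0],0],[[0.082,-0.132,0],0],[[0.104,-0.168,0],0]]'>/dev/null; python3 -m inch '[[[0.021,-0.034,0],0],[[0.042,-0.068,0],0],[[0.063,-0.102,0],0],[[0.084,-0.136,0],0],[[0.104,-0.168,0],0]]'>/dev/null;done; python3 to.py .545 -.2775 .2 220
```

```text
shift [ 0.1273 -0.2067  0.0111] spin -0.1 yaw -140.1 tilt [ 0.028 -0.001 -1.   ] tcp [ 0.5099 -0.0372  0.2099] gap 0.0516 F [ 1.2  1.3 -2.8] t 12.3333
```

```bash
python3 -m inch '[[[0.021,-0.034,0],0],[[0.043,-0.07,0],0],[[0.064,-0.104,0],0],[[0.085,-0.138,0],0],[[0.105,-0.17,0],0]]'>/dev/null; python3 to.py .545 -.2775 .115 220
```

```text
shift [ 0.0222 -0.034   0.0953] spin -0.2 yaw -140.2 tilt [ 0.026 -0.    -1.   ] tcp [ 0.5377 -0.2371  0.2101] gap 0.0515 F [ 1.3  0.6 -2. ] t 12.75
```

```bash
python3 -m inch '[[[0.015,-0.024,0],0],[[0.022,-0.034,0.03],0],[[0.022,-0.034,0.06],0],[[0.022,-0.034,0.095],0],[[0.022,-0.034,0.095],0]]'>/dev/null;  python3 -m inch '[[[0,0,0],0],[[0,0,0],0],[[0,0,0],0]]' >/dev/null;python3 to.py .545 -.2775 .115 220
python3 - <<'E'
from h import *
o=[]
for n in("scene","top"):
    c=cam(n); np.savez(n+"3.npz",**c); X=c["R"]@[.545,-.26,.1]+c["t"]; u,v=(int(X[0]/X[2]*c["f"]+c["cx"]),int(X[1]/X[2]*c["f"]+c["cy"]))
    print(n,u,v);o.append(cv2.resize(c["image"][v-60:v+60,u-60:u+60],(400,400),interpolation=cv2.INTER_CUBIC))
cv2.imwrite("pics/g5.png",cv2.cvtColor(np.hstack(o),cv2.COLOR_RGB2BGR))
E
```

```text
shift [-0.0015 -0.0045 -0.0063] spin -0.2 yaw -140.2 tilt [ 0.016  0.007 -1.   ] tcp [ 0.541  -0.275   0.1086] gap 0.052 F [-0.1 -0.1 -1.5] t 13.4167
scene 206 142
top 445 173
```

View pics/g5.png

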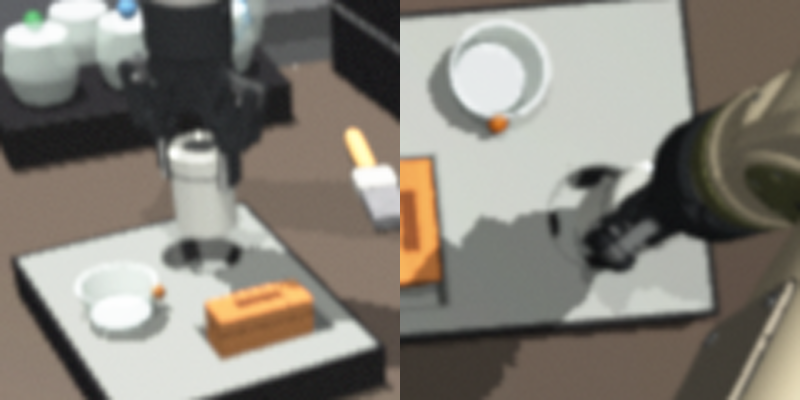

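Caddy (left crop (205,195)) hovers over the round cutout; tea box and cup undisturbed. Fitting the caddy's axis from the scene depth.

```bash
python3 - <<'E'
from h import *
from scipy.optimize import least_squares
c=dict(np.load("scene3.npz")); W=cloud(c); 
m=np.zeros(W.shape[:2],bool); m[125:152,196:219]=1
for lo,hi in((.075,.1),(.085,.115),(.1,.13)):
    P=W[m&(W[...,2]>lo)&(W[...,2]<hi)]; P=P[np.linalg.norm(P[:,:2]-[.545,-.2775],axis=1)<.045]
    r=least_squares(lambda p:np.hypot(P[:,0]-p[0],P[:,1]-p[1])-.027,[.545,-.2775],loss="soft_l1",f_scale=.002); print(len(P),r.x.round(4),r.cost)
# silhouette check at v rows: white columns
for v in(134,138,142,146):
    print(v,[(u,W[v,u].round(3).tolist()) for u in(198,202,207,212,216)])
# rim of round cutout from scene0 image depth
c=dict(np.load("scene0.npz"));W=cloud(c); P=W[(abs(W[...,2]-.03)<.02)]
E
```

```text
140 [ 0.5373 -0.2772] 0.00017554575848228006
163 [ 0.537  -0.2773] 0.00020341712089824395
173 [ 0.5359 -0.276 ] 0.0005357663991788841
134 [(198, [0.563, -0.272, 0.125]), (202, [0.556, -0.255, 0.132]), (207, [0.542, -0.252, 0.13]), (212, [0.528, -0.248, 0.129]), (216, [0.518, -0.242, 0.131])]
138 [(198, [0.563, -0.276, 0.11]), (202, [0.557, -0.256, 0.119]), (207, [0.543, -0.251, 0.119]), (212, [0.531, -0.244, 0.119]), (216, [0.455, -0.458, 0.003])]
142 [(198, [0.564, -0.281, 0.095]), (202, [0.558, -0.257, 0.105]), (207, [0.544, -0.251, 0.106]), (212, [0.53, -0.251, 0.103]), (216, [0.513, -0.265, 0.093])]
146 [(198, [0.529, -0.426, 0.002]), (202, [0.558, -0.262, 0.09]), (207, [0.545, -0.253, 0.092]), (212, [0.53, -0.251, 0.089]), (216, [0.515, -0.264, 0.08])]
```

```bash
python3 -m inch '[[[-0.005,-0.0045,0.005],0],[[-0.005,-0.0045,0.01],0],[[-0.005,-0.0045,0.018],0],[[-0.005,-0.0045,0.023],0],[[-0.005,-0.0045,0.023],0]]' - 120 >/dev/null;  python3 to.py .548 -.275 .052 220; python3 -m inch '[[[0,0,0.005],0],[[0,0,0.01],0],[[0,0,0.015],0],[[0,0,0.02],0],[[0,0,0.02],0]]' >/dev/null;  python3 to.py .548 -.275 .052 220
```

```text
shift [ 0.0005 -0.0004  0.0325] spin -0.2 yaw -140.2 tilt [ 0.015  0.007 -1.   ] tcp [ 0.5477 -0.2746  0.0845] gap 0.0518 F [ 0.1 -0.  -1.8] t 13.9333
shift [ 0.0002 -0.0001  0.0116] spin -0.2 yaw -140.2 tilt [ 0.015  0.007 -1.   ] tcp [ 0.5479 -0.2748  0.0636] gap 0.0515 F [ 0.4 -2.4 -1.9] t 14.35
```

```bash
python3 -m inch '[[[0,0,0.004],0],[[0,0,0.008],0],[[0,0,0.012],0],[[0,0,0.014],0],[[0,0,0.014],0]]' >/dev/null;  python3 to.py .548 -.275 .052 220
```

```text
shift [0.0004 0.0012 0.0004] spin -0.2 yaw -140.2 tilt [ 0.018  0.004 -1.   ] tcp [ 0.5491 -0.2756  0.0524] gap 0.0517 F [-3.9  1.5 14.4] t 14.7667
```

```bash
python3 -m inch '[[[0,0,0.003],0],[[0,0,0.006],0],[[0,0,0.008],0],[[0,0,0.008],0]]' >/dev/null;  python3 to.py .548 -.275 .052 220
```

```text
shift [0.0005 0.0011 0.0002] spin -0.2 yaw -140.2 tilt [ 0.02   0.002 -1.   ] tcp [ 0.5491 -0.2756  0.0522] gap 0.0517 F [-17.2   9.4  48.9] t 15.1
```

```bash
python3 -m inch '[[[0,0,0],0],[[0,0,0],0],[[0,0,0],0],[[0,0,0],0],[[0,0,0],0]]' 0 >/dev/null; python3 -m inch '[[[0,0,-0.02],0],[[0,0,-0.05],0],[[0,0,-0.09],0],[[0,0,-0.13],0],[[0,0,-0.16],0]]' >/dev/null; python3 to.py .35 -.45 .22 220
```

```text
shift [ 0.2619 -0.0085 -0.0112] spin -0.2 yaw -140.2 tilt [ 0.02   0.003 -1.   ] tcp [ 0.546  -0.2759  0.2131] gap 0.0854 F [ 1.5 -0.1  0.7] t 15.9333
```

```bash
python3 -m inch '[[[0.04,0,0],0],[[0.08,0,0],0],[[0.12,0,0],0],[[0.16,0,0],0],[[0.2,0,0],0]]' >/dev/null; python3 -m inch '[[[0.04,0,0],0],[[0.06,0,0],0],[[0.06,0,0],0]]' >/dev/null
python3 - <<'E'
from h import *
o=[]
for n in("scene","top"):
    c=cam(n); np.savez(n+"4.npz",**c); X=c["R"]@[.545,-.2,.1]+c["t"]; u,v=(int(X[0]/X[2]*c["f"]+c["cx"]),int(X[1]/X[2]*c["f"]+c["cy"]))
    o.append(cv2.resize(c["image"][v-70:v+70,u-70:u+70],(400,400),interpolation=cv2.INTER_CUBIC))
    W=cloud(c)
    for nm,g,lo,hi,r in(("caddy",(.545,-.2775),.083,.1,.045),("box",(.536,-.138),.062,.076,.052)):
        P=W[(W[...,2]>lo)&(W[...,2]<hi)&(np.hypot(W[...,0]-g[0],W[...,1]-g[1])<r)]
        print(n,nm,len(P),np.median(P,0).round(4),cv2.minAreaRect(P[:,:2].astype(np.float32)*1000), "plane n",np.linalg.svd(P-P.mean(0))[2][2].round(3))
cv2.imwrite("pics/g6.png",cv2.cvtColor(np.hstack(o),cv2.COLOR_RGB2BGR)); print(env.get_state()["tcp_pos"])
E
```

```text
scene caddy 158 [ 0.5484 -0.2688  0.0913] ((546.208984375, -274.4259948730469), (50.26871871948242, 52.177364349365234), 15.684712409973145) plane n [0.023 0.07  0.997]
scene box 275 [ 0.5411 -0.1311  0.0693] ((537.4800415039062, -137.53195190429688), (85.47000885009766, 42.906795501708984), 3.765477180480957) plane n [-0.009  0.065  0.998]
top caddy 484 [ 0.5454 -0.2747  0.092 ] ((546.562255859375, -274.8907470703125), (53.06787109375, 53.976009368896484), 88.6039810180664) plane n [-0.014  0.032  0.999]
top box 637 [ 0.5372 -0.1358  0.0703] ((538.1104736328125, -136.90472412109375), (84.38953399658203, 39.00930404663086), 4.771724224090576) plane n [ 0.021 -0.014 -1.   ]
[ 0.34412743 -0.44320583  0.20676373]
```

View pics/g6.png

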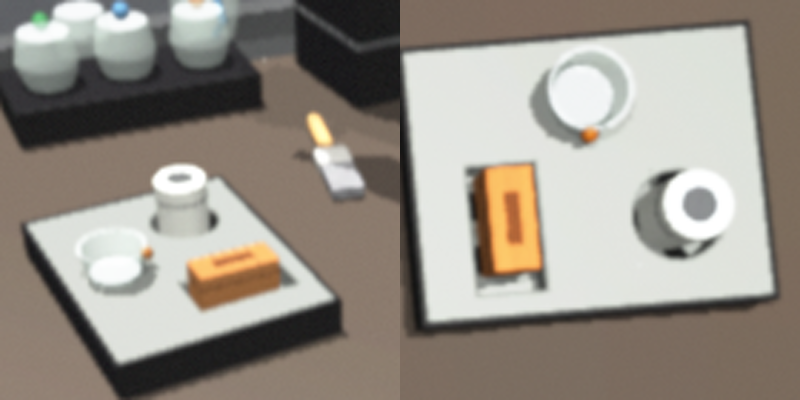

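```bash
python3 -c "
from workcell import env
print(env.hand_in(), env.get_state()['clock'])"
```

```text
the job is handed in; nothing more can be done
the job is handed in; nothing more can be done
```

I pushed the orange oblong tea box into the oblong cutout and the small caddy into the round cutout. Each went down until it bottomed on the floor, at about 40 to 49 N wrist force. I then released both, moved the arm clear and handed the job in at about 17 s by the robot clock.

| Last camera check | Tea box | Small caddy |
|---|---|---|
| Top height (expected when seated) | about 70 mm (68) | about 92 mm (90) |
| Offset from cutout centre | about 4 mm | about 3 mm |
| Upright | within about 4° | within about 4° |
| Lengthwise angle | within about 1° of the case | – |

- **Disagreement between cameras:** The scene camera's depth plane fits read about 4° of tilt on both parts. The top camera read 1.5 to 2°. The whole spread is below the 10° limit.
- **Heights:** Both tops read up to 2 mm high, about the calibration error, and under the 5 mm limit.
- **Other objects:** The glass cup, the larger caddy, the square box and the green boxes were not seen to move in any picture I took. The last close-up covered only the case.

No check failed.

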